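# Close and fasten the layout's terminal box

## Task

The wiring is done, so close up the grey terminal box: pull its stiff sliding cover fully shut by the upright grip, then press the winged stud on the cover right down and turn it a quarter turn clockwise (seen from above) until it springs into its catch. Leave the stud let go and latched, with the cover still shut, and do not disturb the tools and the block lying beside the box.

Things in the scene. Friction and masses are not known exactly. Their poses are not given: they have to be found in the camera images.
- terminal_box: Grey sheet-metal terminal box, 200 x 130 x 44 mm, screwed down, open at the top, with a terminal strip inside; rails along its two long sides rise to 53 mm. Origin: centre of the underside; x along the box, away from the front wall with four round sockets (x = -100 mm); y across, z up.
- cover (a joint): Flat grey sheet-metal sliding cover with a few louvres, 194 x 117 x 3 mm, top face 47 mm above the table. Value in m: how far it stands open towards the box's +x; 0 = fully shut, against its stop; it starts 50 to 85 mm open. To shut it, pull it along the box's -x; sliding friction about 6 N, and it stays where it is left.
- pull_grip (a point): Middle of the top edge of the upright pull grip on the cover: a dark steel plate 10 mm thick along the box's x, 74 mm long across the box, rising 26 mm above the cover's top (top edge at 73 mm). It stands on a foot strip 20 mm wide and 3 mm thick and lies 70 mm on the -x side of the stud's axis. Axes as the box's.
- stud_head (a point): Centre of the upper face of the stud's dark steel head disc (50 mm diameter, 5 mm thick), on the stud's axis. Height above the table: stud up 68.5 mm, latched about 59.5, pressed right down 54. On the disc stands the wing to pinch: 46 mm long along this point's x, 12 mm thick along its y, 22 mm high, with a shallow driver slot along its top. It turns with the stud; z up.
- stud_press (a joint): How far the stud is pressed, in m: 0 = up, 0.0145 = right down; its spring pushes back with 4 N (up) to 11 N (down). With the cover more than 3 mm open it goes down only 2 mm, as its cross lug meets the strike plate beside the slot. It must be pressed past 13 mm to turn over the ridge of the catch; in the catch the spring lifts it back to about 9 mm.
- stud_turn (a joint): Turn of the stud in rad, growing clockwise seen from above: 0 = as found, wing along the box; 1.45 = in its catch, wing across the box (play 0.1 either way, then a hard stop). It turns only while pressed more than 9 mm; half turned it stays down under the plate when let go, so it may be taken again.
- screwdriver: Screwdriver, 170 mm long, yellow handle, lying beside the box on its +y side; not to be disturbed. Origin: centre of its underside.
- pliers: Pliers with red handles, 160 mm long, lying beside the box on its -y side; not to be disturbed. Origin: centre of the underside.
- spare_block: White plaster block, 30 x 52 x 18 mm, lying near the pliers beside the box; not to be disturbed. Origin: centre of the underside.

How it is judged (in metres and radians):
On the way, in this order (a step that is already met when the one before it is completed fails the run):
1. the cover is pulled fully shut (within 3 mm) (value of joint cover below 0.003 m), for 0.2 s.
2. the stud is pressed right down through the slot (more than 12 mm) (value of joint stud_press above 0.012 m and value of joint cover below 0.004 m), for 0.05 s.
At the end, for the whole second after the job is handed in: The cover is shut (within 4 mm of its stop), and the stud is turned more than 1.3 rad and has sprung up into its catch (press reading 7.5 to 10.8 mm) (value of joint cover below 0.004 m and value of joint stud_turn above 1.3 rad and value of joint stud_press between 0.0075 and 0.0108 m); the robot touches nothing.
It fails at once if the screwdriver, the pliers or the white block is moved by more than 20 mm (distance of any of screwdriver, pliers, spare_block from where it was at the start of the episode above 0.02 m).
It also fails if it takes over 48 s, if anything falls off the work surface, if the arm or the gripper's body presses on something with over 40 N, if the wrist force passes 120 N, or if a joint passes its speed limit or range.

## Robot

A 6-joint arm with a two-finger parallel gripper is mounted at the origin on the work surface; the furniture and walls round the work are solid. World frame = base frame: x ahead of the robot, y to its left, z up, the work surface at z = 0. Lengths are in m, angles in degrees, forces in N, time in s.
With the tool pointing down it reaches from about 0.25 to 0.725 m from the base axis. Payload 9.7 kg.
Tool frame: the origin (TCP) lies between the finger pads; the fingertips stand bot.tcp_to_tips ahead of it and the grasp point (between the pads) lies 11 mm behind it (bot.tcp_to_tips is the distance from the TCP to the fingertips, in m); z points along the fingers, y is the line along which they close (so a half turn about z gives the same grasp; the last joint's range is limited). The gripper opens to 85 mm and grips with 20 to 120 N. Pads are 22 mm wide; open, the fingers measure 114 mm over their backs; the gripper's body (76 mm by 85 mm) begins 54 mm behind the grasp point. The pads swing forward as they close: fully open they stand 13 mm farther back than shut.
Start: joints at [-76.891, 4.979, 10.078, 95.1, 0, 90], TCP at [0.125, -0.536, 0.239] pointing down, gripper open.
Joint ranges: [-179.16, 179.16], [-48.56, 103.87], [-65.8, 70.77], [-126.05, 130.52], [-82.76, 87.17], [-180, 180]. Speed limits (degrees/s): [127.2, 127.2, 147.25, 180, 180, 180].

## Interface

Orientations are given as [roll, pitch, yaw] about the fixed x, y, z axes, in that order (R = Rz(yaw) Ry(pitch) Rx(roll)).
In Python, from workcell import bot gives the robot as it stands. The module is installed in compiled form; this text tells all that it offers.
- The arm moves only by the tool carry_out, never from a script. Its arguments are lists of equal length, an entry for each row: "linear": the shift along the world's x, y, z normalised to -1 to 1, where 1 is 2 cm, a list of three; "rotation": the turn, a rotation vector about the world's x, y, z normalised to -1 to 1, where 1 is 8 degrees, a list of three; "grip": the closure, from -1 (fully open) to 1 (shut). In form: {"linear": [[tx, ty, tz], ...], "rotation": [[rx, ry, rz], ...], "grip": [grip, ...]}. A call has 1 to 12 rows; each row shifts and turns the commanded pose from where the row before left it; what a row does not reach is not made up. A row lasts 1/10 s, in which the tool goes at most 50 mm and 8.59 degrees, less where a joint would pass 70% of its speed; a pose out of reach is approached as far as the arm can. A call with a number of a shift or a turn outside -1 to 1 is refused whole. A call with a gripper value outside its range is refused whole. The fingers move at their own pace and stop on an object; "grip_force" is the grip in N (left out, the last holds). Time passes only in rows, so rows that do not move let the fingers close. It gives the time, the measured TCP pose, the force, the opening and the grip force at its end, in the units of the state.
- bot.get_obs(): the state, without advancing time (a new reading comes with each control period).
- bot.camera(name): name is "side" or "top" or "wrist"; returns the picture (384x512x3 uint8, blue, green, red); there is no depth.
- bot.camera_model(name): a dict with "fx", "fy", "cx", "cy" (pixels), "distortion" ([k1, k2, p1, p2, k3] as OpenCV has them; the pictures are not rectified), "camera_from_world" (4x4, takes a point from world to camera coordinates). Camera axes: x right, y up, looking along -z (the intrinsics and any distortion apply to the point x, -y, -z); pixel columns grow to the right and rows downward; lengths in m; the calibration is good to about 2 mm. A picture is of the moment at which its call begins: read the wrist's pose just before it. camera_model takes no time and is no camera call; for the wrist camera it gives the pose at the moment of the call.
- bot.job_done(): hands the job in; it is judged then, once.
The state is a dict: "time": time; "q": joint angles; "qd": joint speeds; "joint_efforts": joint torques, N m; "ee_pos": TCP position; "tcp_rot": TCP orientation; "wrist_force": force on the tool from outside, world axes, zero at the start; "torque": the same for the moment, N m; "opening": finger opening in m; "grasp_force": force on a finger pad.
Only numpy, scipy, OpenCV 4.12 (cv2) and the standard library are available. Lean on these libraries where they do the work, as an engineer would, in place of code of your own. Each camera call takes 0.05 s, during which the arm holds its last target. There are 200 camera calls.

## Working session

There is one attempt and no reset: what is moved stays moved. The work goes in short steps, Python scripts to look and compute and a tool call to move; the robot and the scene stay as the last step left them, time stands still between calls to the robot, and variables do not carry over. Pictures are saved under pics/ and viewed, at most 10 in all, crops included, and the job is handed in when it is done.

Besides the shell and the picture viewer there is one more tool, called as name(argument=value, ...) on one line, values as JSON. carry_out: Moves the arm, as the interface text tells. Its arguments: {"type":"object","properties":{"linear":{"type":"array","items":{"type":"array","items":{"type":"number"}}},"rotation":{"type":"array","items":{"type":"array","items":{"type":"number"}}},"grip":{"type":"array","items":{"type":"number"}},"grip_force":{"type":"number"}},"required":["linear","rotation","grip"]}

```bash
mkdir -p pics
python3 - <<'E'
from workcell import bot
import cv2
o=bot.get_obs(); print(o, bot.tcp_to_tips)
for n in("top","side"):
    cv2.imwrite(f"pics/{n}0.png",bot.camera(n)); print(n,bot.camera_model(n))
E
```

```text
{'time': 0.0, 'q': array([-7.68913673e+01,  5.00998377e+00,  1.00358054e+01,  9.51005527e+01,
       -1.28442983e-03,  8.99999616e+01]), 'qd': array([ 0.0348703 ,  0.03962748, -0.00572134,  0.03027613, -0.05332989,
       -0.01870996]), 'joint_efforts': array([ 9.82831298e-04, -5.20386314e+01,  4.64804113e+01,  1.60882669e-02,
        1.34305305e-04,  1.10084767e-05]), 'ee_pos': array([ 0.12468308, -0.53545552,  0.23860589]), 'tcp_rot': array([-1.79925269e+02,  1.28437867e-03,  1.31086728e+01]), 'wrist_force': array([ 0.2754615 ,  0.11091012, -0.44628051]), 'torque': array([ 0.00618651,  0.02819966, -0.00606616]), 'grasp_force': 0.0, 'opening': 0.08546680452577443} 0.008
top {'fx': 357.0602101052956, 'fy': 357.0602101052956, 'cx': 254.96036857719918, 'cy': 191.9114436145323, 'distortion': array([-0.00997948,  0.        ,  0.        ,  0.        ,  0.        ]), 'camera_from_world': array([[ 0.02929208, -0.99953574,  0.00838297,  0.04622772],
       [ 0.99387785,  0.03001803,  0.10632846, -0.55387923],
       [-0.10653073,  0.00521707,  0.99429572, -0.88254519],
       [ 0.        ,  0.        ,  0.        ,  1.        ]])}
side {'fx': 354.56573112676153, 'fy': 354.56573112676153, 'cx': 252.81426264229574, 'cy': 190.85931552505647, 'distortion': array([0.01582634, 0.        , 0.        , 0.        , 0.        ]), 'camera_from_world': array([[-0.86574575, -0.49979431,  0.02626664,  0.50848976],
       [ 0.22957202, -0.34993481,  0.9082083 , -0.16109077],
       [-0.44472573,  0.79230757,  0.41769336, -0.71033083],
       [ 0.        ,  0.        ,  0.        ,  1.        ]])}
```

View pics/top0.png

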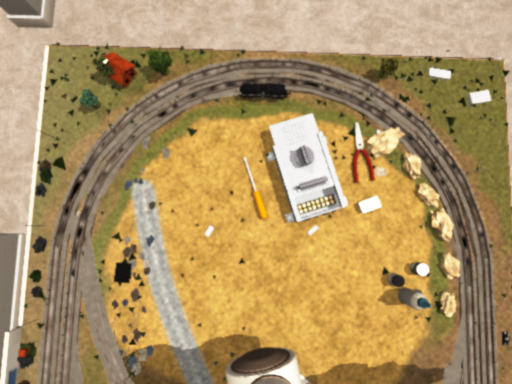

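View pics/side0.png

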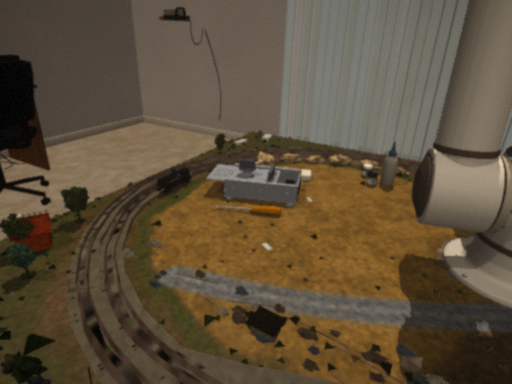

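The box lies ahead of the robot in the top view at about (308,170), with its front wall nearest the robot at (318,210). The stud is near (302,156) and the grip near (312,184). I'll enlarge that area.

```bash
python3 - <<'E'
import cv2
im=cv2.imread("pics/top0.png")[105:230,235:395]
cv2.imwrite("pics/top0c.png",cv2.resize(im,None,fx=5,fy=5,interpolation=cv2.INTER_CUBIC)[:600])
E
cat > h.py <<'E'
from workcell import bot
import numpy as np, cv2
def ray(n,uv,z,m=None):
    m=m or bot.camera_model(n); K=np.array([[m['fx'],0,m['cx']],[0,m['fy'],m['cy']],[0,0,1]])
    p=cv2.undistortPoints(np.array([[uv]],float),K,m['distortion'])[0,0]
    T=m['camera_from_world']; R=T[:3,:3]; c=-R.T@T[:3,3]; d=R.T@[p[0],-p[1],-1]
    return c+d*(z-c[2])/d[2]
E
```

```text
(no output)
```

View pics/top0c.png

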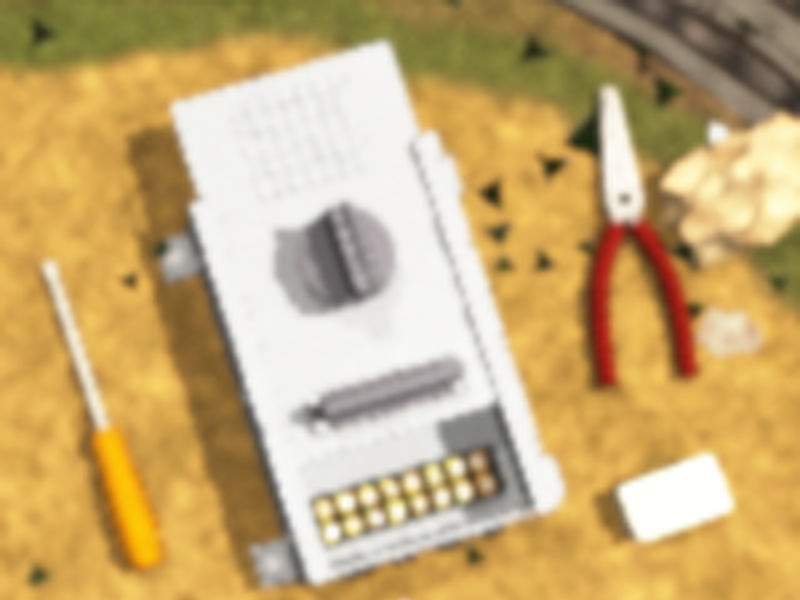

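The crop shows the far cover corners at (173,104) and (388,42), the grip's top edge from (322,408) to (462,370), and the wing from about (340,210) to (363,297). The cover stands open towards the far side.

Run:
```python
from h import *
f=lambda x,y,z:ray("top",(235+x/5-.4,105+y/5-.4),z)
A,B=f(173,104,.047),f(388,42,.047)
print("coverfar",A,B,np.linalg.norm(A-B),np.degrees(np.arctan2(*(A-B)[1::-1]))-90)
G1,G2=f(322,404,.073),f(464,366,.073)
print("grip",G1,G2,(G1+G2)/2,np.linalg.norm(G1-G2),np.degrees(np.arctan2(*(G1-G2)[1::-1]))-90)
W1,W2=f(340,207,.0905),f(362,297,.0905)
print("wing",W1,W2,(W1+W2)/2,np.degrees(np.arctan2(*(W1-W2)[1::-1])))
print("head",f(345,252,.0685))
C1,C2=f(310,583,.053),f(560,505,.053)
print("front",C1,C2,np.degrees(np.arctan2(*(C1-C2)[1::-1]))-90)
print(f(428,135,.053),f(192,208,.053), f(600,380,.01), f(620,495,.018),f(640,540,.018))
m=bot.camera_model("wrist");T=m['camera_from_world'];print(T, -T[:3,:3].T@T[:3,3])
```

```text
coverfar [0.72242042 0.03138925 0.047     ] [ 0.7586987  -0.07831034  0.047     ] 0.11554268670489364 18.299344894986092
grip [ 0.56678555 -0.04397089  0.073     ] [ 0.58763626 -0.113219    0.073     ] [ 0.5772109  -0.07859494  0.073     ] 0.07231910929373554 16.757129978442677
wing [ 0.66080108 -0.04889094  0.0905    ] [ 0.61697436 -0.06013994  0.0905    ] [ 0.63888772 -0.05451544  0.0905    ] 14.395356068810818
head [ 0.64351446 -0.05473072  0.0685    ]
front [ 0.48014796 -0.04206963  0.053     ] [ 0.52241404 -0.1657415   0.053     ] 18.868365395725547
[ 0.70863393 -0.09822971  0.053     ] [0.66705003 0.02070145 0.053     ] [ 0.59208328 -0.19803753  0.01      ] [ 0.53118576 -0.20609424  0.018     ] [ 0.50822152 -0.21641572  0.018     ]
[[ 2.26740466e-01 -9.73955215e-01 -1.02061933e-05 -5.49743709e-01]
 [ 9.32584072e-01  2.17112128e-01 -2.88356154e-01  3.82332218e-02]
 [ 2.80848196e-01  6.53724905e-02  9.57523226e-01 -3.77348503e-01]
 [ 0.00000000e+00  0.00000000e+00  0.00000000e+00  1.00000000e+00]] [ 0.1949711  -0.51905844  0.37233913]
```

carry_out(linear=[[1, 1, 0], [1, 1, 0], [1, 1, 0], [1, 1, 0], [1, 1, 0], [1, 1, 0], [1, 1, 0], [1, 1, 0], [1, 1, 0], [1, 1, 0], [1, 1, 0], [1, 1, 0]], rotation=[[0, 0, 0], [0, 0, 0], [0, 0, 0], [0, 0, 0], [0, 0, 0], [0, 0, 0], [0, 0, 0], [0, 0, 0], [0, 0, 0], [0, 0, 0], [0, 0, 0], [0, 0, 0]], grip=[-1, -1, -1, -1, -1, -1, -1, -1, -1, -1, -1, -1])

```text
time: 1.3
ee_pos: [0.3653, -0.2947, 0.239]
tcp_rot: [-180.0, 0.0, 13.1]
wrist_force: [0.2, -0.5, 0.2]
opening: 0.0855
grasp_force: 0.0
```

```bash
python3 -c "
from workcell import bot
o=bot.get_obs();print(o['q'],o['ee_pos'],o['tcp_rot'])"
```

```text
[-3.88880473e+01 -5.99919566e+00 -8.51092233e-01  9.51765686e+01
  9.38362026e-04  1.28004569e+02] [ 0.36533437 -0.29465603  0.23900588] [-1.79976993e+02  1.67873273e-02  1.31073872e+01]
```

carry_out(linear=[[0.88, 0.9, 0], [0.88, 0.9, 0], [0.88, 0.9, 0], [0.88, 0.9, 0], [0.88, 0.9, 0], [0.88, 0.9, 0], [0.88, 0.9, 0], [0.88, 0.9, 0], [0.88, 0.9, 0], [0.88, 0.9, 0], [0.88, 0.9, 0], [0.88, 0.9, 0]], rotation=[[0, 0, 1], [0, 0, 1], [0, 0, 1], [0, 0, 1], [0, 0, 1], [0, 0, 1], [0, 0, 1], [0, 0, 1], [0, 0, 1], [0, 0, 1], [0, 0, 1], [0, 0, 0.9]], grip=[0, 0, 0, 0, 0, 0, 0, 0, 0, 0, 0, 0])

```text
time: 2.5
ee_pos: [0.5765, -0.0788, 0.2388]
tcp_rot: [-180.0, -0.0, 108.6]
wrist_force: [-0.0, -1.2, 0.6]
opening: 0.0425
grasp_force: 0.0
```

Run:
```python
from h import *
import pickle
o=bot.get_obs(); m=bot.camera_model("wrist"); im=bot.camera("wrist")
pickle.dump(m,open("m1.pkl","wb"))
print(o['q'],o['ee_pos'],o['tcp_rot'],o['opening'])
cv2.imwrite("pics/w1.png",cv2.resize(im,None,fx=1.5,fy=1.5))
```

```text
[-7.78341412e+00  9.48523879e+00  1.49953333e+01  9.55543685e+01
  2.12113373e-04  6.35803491e+01] [ 0.57648031 -0.07879694  0.23880551] [-1.79960444e+02 -1.98893400e-02  1.08636230e+02] 0.04254214421197633
```

View pics/w1.png

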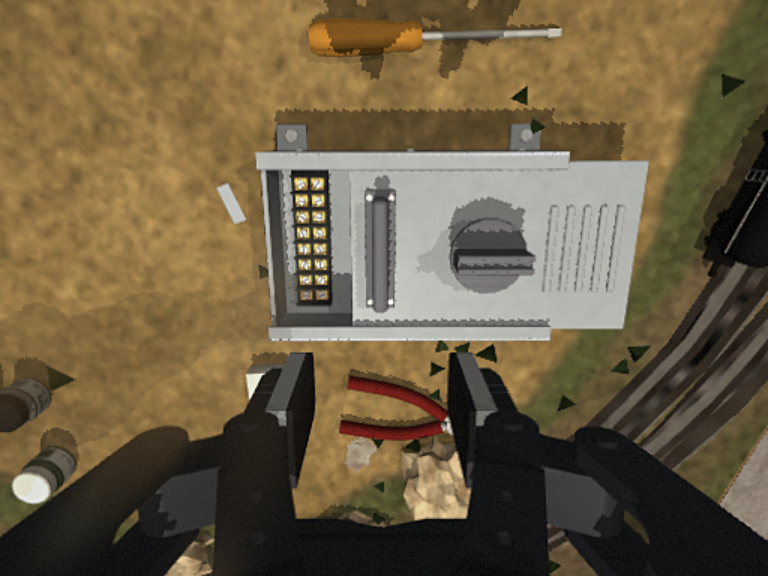

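The wrist view is clear: the grip's top edge runs from about (380,195) to (379,309), the wing's top from (457,264) to (534,262), and the cover's far corners are at (648,161) and (624,328).

Run:
```python
from h import *
import pickle
m=pickle.load(open("m1.pkl","rb"))
f=lambda x,y,z:ray("wrist",((x+.5)/1.5-.5,(y+.5)/1.5-.5),z,m)
ang=lambda a,b:np.degrees(np.arctan2(*(b-a)[1::-1]))
pr=lambda n,a,b:print(n,a[:2],b[:2],(a+b)[:2]/2,np.linalg.norm(a-b),ang(a,b))
pr("grip",f(379,309,.073),f(380,194,.073))
pr("wing",f(456,264,.0905),f(534,261,.0905))
pr("far",f(624,328,.047),f(648,161,.047))
pr("rail+y",f(257,152,.053),f(569,152,.053))
pr("rail-y",f(271,339,.053),f(550,339,.053))
pr("front",f(271,339,.053),f(257,152,.053))
```

```text
grip [ 0.58446245 -0.11052662] [ 0.56139542 -0.03996586] [ 0.57292893 -0.07524624] 0.07423549460911015 108.10309475297909
wing [ 0.61710455 -0.06284485] [ 0.6603712  -0.04632361] [ 0.63873787 -0.05458423] 0.04631364925241042 20.899203371995394
far [ 0.75747282 -0.07687006] [0.71914331 0.03195446] [ 0.73830806 -0.0224578 ] 0.1153773283164296 109.4029704626958
rail+y [ 0.4799613  -0.04214103] [0.66673522 0.02065691] [ 0.57334826 -0.01074206] 0.19704842291150604 18.583898469906522
rail-y [ 0.52118521 -0.16316889] [ 0.70846238 -0.09982362] [ 0.61482379 -0.13149625] 0.1977001828683259 18.687770499624012
front [ 0.52118521 -0.16316889] [ 0.4799613  -0.04214103] [ 0.50057325 -0.10265496] 0.12785598354964142 108.80961526911858
```

carry_out(linear=[[-0.18, 0.15, -1], [0, 0, -1], [0, 0, -1], [0, 0, -1], [0, 0, -1], [0, 0, -1], [0, 0, -1], [0, 0, -1], [0, 0, -0.5], [0, 0, -0.35], [0, 0, 0], [0, 0, 0]], rotation=[[0, 0, 0], [0, 0, 0], [0, 0, 0], [0, 0, 0], [0, 0, 0], [0, 0, 0], [0, 0, 0], [0, 0, 0], [0, 0, 0], [0, 0, 0], [0, 0, 0], [0, 0, 0]], grip=[0, 0, 0, 0, 0, 0, 0, 0, 0, 0, 0, 0], grip_force=40)

```text
time: 3.75
ee_pos: [0.5727, -0.0767, 0.0631]
tcp_rot: [180.0, 0.0, 108.3]
wrist_force: [-0.6, 0.8, 0.4]
opening: 0.0425
grasp_force: 0.0
```

carry_out(linear=[[0, 0, 0], [0, 0, 0], [0, 0, 0], [0, 0, 0], [0, 0, 0], [0, 0, 0], [0, 0, 0], [0, 0, 0]], rotation=[[0, 0, 0], [0, 0, 0], [0, 0, 0], [0, 0, 0], [0, 0, 0], [0, 0, 0], [0, 0, 0], [0, 0, 0]], grip=[1, 1, 1, 1, 1, 1, 1, 1])

```text
time: 4.55
ee_pos: [0.5731, -0.0766, 0.0632]
tcp_rot: [179.9, 0.0, 108.3]
wrist_force: [2.6, 0.5, 5.6]
opening: 0.0093
grasp_force: 43.7
```

carry_out(linear=[[-0.237, -0.08, 0], [-0.474, -0.16, 0], [-0.474, -0.16, 0], [-0.474, -0.16, 0], [-0.474, -0.16, 0], [0, 0, 0]], rotation=[[0, 0, 0], [0, 0, 0], [0, 0, 0], [0, 0, 0], [0, 0, 0], [0, 0, 0]], grip=[1, 1, 1, 1, 1, 1])

```text
time: 5.15
ee_pos: [0.5294, -0.0914, 0.0631]
tcp_rot: [180.0, 0.0, 108.3]
wrist_force: [-1.4, -1.7, 7.2]
opening: 0.0087
grasp_force: 44.0
```

carry_out(linear=[[-0.19, -0.064, 0], [-0.19, -0.064, 0], [-0.19, -0.064, 0]], rotation=[[0, 0, 0], [0, 0, 0], [0, 0, 0]], grip=[1, 1, 1])

```text
time: 5.45
ee_pos: [0.5197, -0.0948, 0.0631]
tcp_rot: [179.8, 0.0, 108.3]
wrist_force: [6.0, 2.8, 4.5]
opening: 0.009
grasp_force: 43.5
```

Run:
```python
from h import *
import pickle
o=bot.get_obs(); m=bot.camera_model("wrist"); im=bot.camera("wrist")
pickle.dump(m,open("m2.pkl","wb"))
print(o['ee_pos'],o['wrist_force'],o['opening'])
a=cv2.resize(im,None,fx=1.5,fy=1.5); cv2.imwrite("pics/w2.png",a)
```

```text
[ 0.51965145 -0.09477075  0.06314884] [6.00287163 2.75598769 4.47772441] 0.008959961569447776
```

View pics/w2.png

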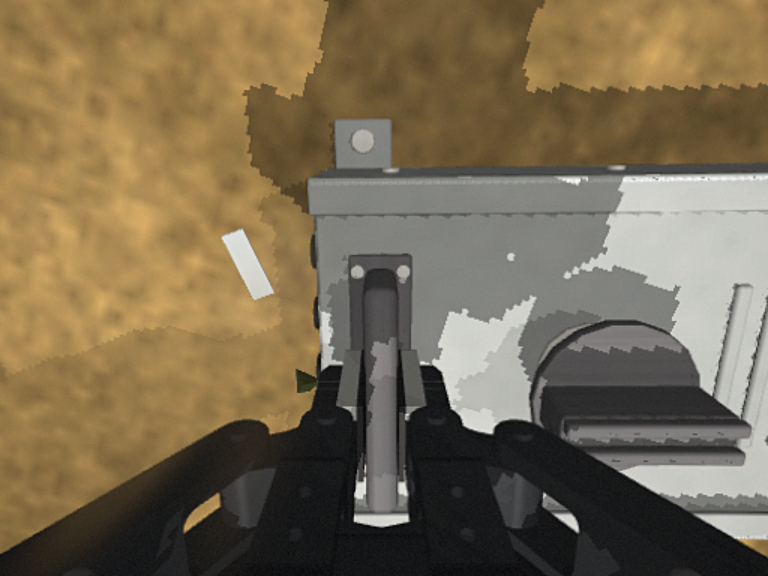

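The cover is following and its front edge at (320,300) has nearly reached the front wall. I'll creep on until it meets the stop.

carry_out(linear=[[-0.14, -0.048, 0], [-0.14, -0.048, 0]], rotation=[[0, 0, 0], [0, 0, 0]], grip=[1, 1])

```text
time: 5.7
ee_pos: [0.5181, -0.0954, 0.0634]
tcp_rot: [179.3, 0.0, 108.4]
wrist_force: [38.2, 13.9, -13.9]
opening: 0.0086
grasp_force: 41.7
```

carry_out(linear=[[-0.14, -0.048, 0], [0, 0, 0]], rotation=[[0, 0, 0], [0, 0, 0]], grip=[1, 1])

```text
time: 5.9
ee_pos: [0.5179, -0.0954, 0.0634]
tcp_rot: [179.0, 0.0, 108.5]
wrist_force: [45.1, 15.8, -17.9]
opening: 0.0089
grasp_force: 42.1
```

carry_out(linear=[[0.14, 0.048, 0], [0.14, 0.048, 0], [0, 0, 0], [0, 0, 0], [0, 0, 0], [0, 0, 0.5], [0, 0, 1], [0, 0, 1], [0, 0, 1], [0, 0, 1], [0, 0, 1]], rotation=[[0, 0, 0], [0, 0, 0], [0, 0, 0], [0, 0, 0], [0, 0, 0], [0, 0, 0], [0, 0, 0], [0, 0, 0], [0, 0, 0], [0, 0, 0], [0, 0, 0]], grip=[1, 1, 0, 0, 0, 0, 0, 0, 0, 0, 0])

```text
time: 7.0
ee_pos: [0.5152, -0.096, 0.1739]
tcp_rot: [180.0, 0.0, 108.3]
wrist_force: [-0.1, -0.7, -0.1]
opening: 0.0426
grasp_force: 0.0
```

carry_out(linear=[[0.28, 0.1, 0.2], [0.28, 0.1, 0.2], [0.28, 0.1, 0], [0.28, 0.1, 0], [0.28, 0.1, 0], [0.28, 0.1, 0], [0.28, 0.1, 0], [0.28, 0.1, 0], [0.28, 0.1, 0], [0.28, 0.1, 0], [0.28, 0.1, 0], [0, 0, 0]], rotation=[[0, 0, 1], [0, 0, 1], [0, 0, 1], [0, 0, 1], [0, 0, 1], [0, 0, 1], [0, 0, 1], [0, 0, 1], [0, 0, 1], [0, 0, 1], [0, 0, 1], [0, 0, 0.25]], grip=[0, 0, 0, 0, 0, 0, 0, 0, 0, 0, 0, 0])

```text
time: 8.2
ee_pos: [0.5773, -0.0738, 0.1808]
tcp_rot: [-180.0, 0.0, -161.4]
wrist_force: [-0.2, 0.2, -0.2]
opening: 0.0426
grasp_force: 0.0
```

Run:
```python
from h import *
import pickle
o=bot.get_obs(); m=bot.camera_model("wrist"); im=bot.camera("wrist")
pickle.dump(m,open("m3.pkl","wb"))
print(o['q'],o['ee_pos'],o['tcp_rot'],o['wrist_force'],o['opening'])
cv2.imwrite("pics/w3.png",cv2.resize(im,None,fx=1.5,fy=1.5))
cv2.imwrite("pics/top3.png",bot.camera("top"))
```

```text
[-7.28289697e+00  8.57515071e+00  7.53235871e+00  8.89554860e+01
 -1.02272671e-03 -2.58802506e+01] [ 0.57732717 -0.07378714  0.18075606] [-1.79998328e+02  1.10289874e-03 -1.61402646e+02] [-0.15264452  0.23194333 -0.17831329] 0.04259320377887213
```

View pics/w3.png

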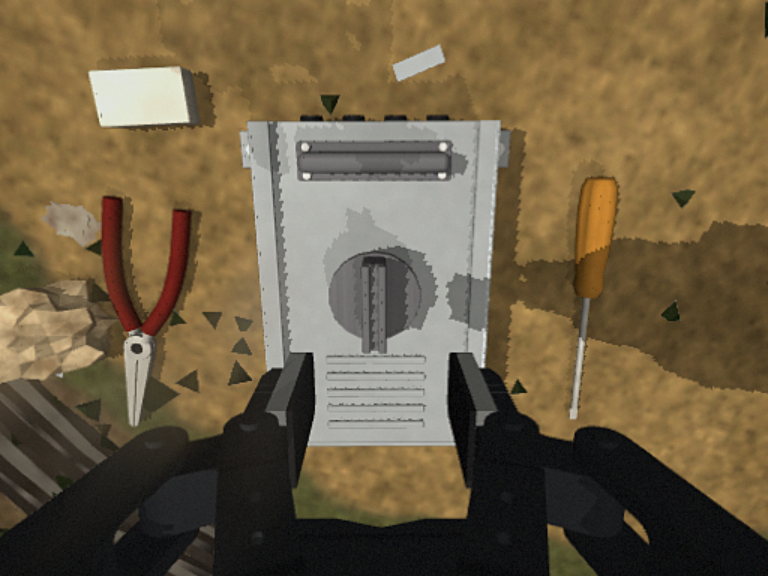

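The cover is shut, with the grip at (375,160) by the front wall. The wing still lies along the box, its top running from about (374,266) to (374,353).

Run:
```python
from h import *
import pickle
m=pickle.load(open("m3.pkl","rb"))
f=lambda x,y,z:ray("wrist",((x+.5)/1.5-.5,(y+.5)/1.5-.5),z,m)
a,b=f(374,268,.0905),f(374,353,.0905); print(a,b,(a+b)/2,np.linalg.norm(a-b),np.degrees(np.arctan2(*(b-a)[1::-1])))
g=(f(302,160,.073)+f(450,159,.073))/2; print(g, g+.07*np.array([.9475,.3198,0]))
print((f(330,294,.0685)+f(419,294,.0685))/2)
```

```text
[ 0.56308587 -0.08191198  0.0905    ] [ 0.60491309 -0.06802536  0.0905    ] [ 0.58399948 -0.07496867  0.0905    ] 0.04407215268396117 18.36614611780879
[ 0.51611309 -0.09676629  0.073     ] [ 0.58243809 -0.07438029  0.073     ]
[ 0.58208307 -0.07566167  0.0685    ]
```

carry_out(linear=[[0.31, -0.02, -0.5], [0, 0, -1], [0, 0, -1], [0, 0, -1], [0, 0, -1], [0, 0, -0.45], [0, 0, -0.1], [0, 0, 0]], rotation=[[0, 0, 0], [0, 0, 0], [0, 0, 0], [0, 0, 0], [0, 0, 0], [0, 0, 0], [0, 0, 0], [0, 0, 0]], grip=[0, 0, 0, 0, 0, 0, 0, 0], grip_force=70)

```text
time: 9.1
ee_pos: [0.5834, -0.0743, 0.0796]
tcp_rot: [-180.0, 0.0, -161.7]
wrist_force: [0.0, -0.2, 0.6]
opening: 0.0424
grasp_force: 0.0
```

carry_out(linear=[[0, 0, 0], [0, 0, 0], [0, 0, 0], [0, 0, 0], [0, 0, 0], [0, 0, 0], [0, 0, 0], [0, 0, 0]], rotation=[[0, 0, 0], [0, 0, 0], [0, 0, 0], [0, 0, 0], [0, 0, 0], [0, 0, 0], [0, 0, 0], [0, 0, 0]], grip=[1, 1, 1, 1, 1, 1, 1, 1])

```text
time: 9.9
ee_pos: [0.5839, -0.0748, 0.0799]
tcp_rot: [-179.9, 0.1, -161.7]
wrist_force: [1.3, -5.3, 3.2]
opening: 0.01
grasp_force: 71.0
```

carry_out(linear=[[0, 0, -0.2], [0, 0, -0.2], [0, 0, -0.2], [0, 0, -0.1], [0, 0, 0]], rotation=[[0, 0, 0], [0, 0, 0], [0, 0, 0], [0, 0, 0], [0, 0, 0]], grip=[1, 1, 1, 1, 1])

```text
time: 10.4
ee_pos: [0.584, -0.0748, 0.0663]
tcp_rot: [-179.9, 0.1, -161.7]
wrist_force: [-0.3, -4.3, 10.5]
opening: 0.0104
grasp_force: 71.8
```

carry_out(linear=[[0, 0, -0.05], [0, 0, 0]], rotation=[[0, 0, 0], [0, 0, 0]], grip=[1, 1])

```text
time: 10.6
ee_pos: [0.584, -0.0748, 0.066]
tcp_rot: [-179.9, 0.1, -161.7]
wrist_force: [-0.4, -4.3, 11.6]
opening: 0.0102
grasp_force: 72.2
```

carry_out(linear=[[0, 0, -0.1], [0, 0, 0]], rotation=[[0, 0, 0], [0, 0, 0]], grip=[1, 1])

```text
time: 10.8
ee_pos: [0.5846, -0.0747, 0.0657]
tcp_rot: [-179.9, 0.2, -161.7]
wrist_force: [-3.4, -3.8, 23.8]
opening: 0.0102
grasp_force: 73.7
```

carry_out(linear=[[0, 0, 0], [0, 0, 0], [0, 0, 0], [0, 0, 0], [0, 0, 0]], rotation=[[0, 0, -0.5], [0, 0, -0.75], [0, 0, -0.75], [0, 0, -0.75], [0, 0, 0]], grip=[1, 1, 1, 1, 1])

```text
time: 11.3
ee_pos: [0.5846, -0.0742, 0.0657]
tcp_rot: [180.0, 0.3, 176.1]
wrist_force: [-3.8, -0.7, 23.1]
opening: 0.0101
grasp_force: 73.6
```

carry_out(linear=[[0, 0, 0], [0, 0, 0], [0, 0, 0], [0, 0, 0], [0, 0, 0], [0, 0, 0], [0, 0, 0], [0, 0, 0], [0, 0, 0], [0, 0, 0]], rotation=[[0, 0, -0.75], [0, 0, -0.75], [0, 0, -0.75], [0, 0, -0.75], [0, 0, -0.75], [0, 0, -0.75], [0, 0, -0.75], [0, 0, -0.75], [0, 0, -0.75], [0, 0, -0.75]], grip=[1, 1, 1, 1, 1, 1, 1, 1, 1, 1])

```text
time: 12.3
ee_pos: [0.5854, -0.0733, 0.0658]
tcp_rot: [179.6, 0.1, 116.1]
wrist_force: [0.1, 3.7, 21.4]
opening: 0.0105
grasp_force: 73.3
```

```bash
python3 -c "
from workcell import bot
o=bot.get_obs();print(o['q'],o['tcp_rot'],o['torque'],o['wrist_force'])"
```

```text
[-7.20467587 10.2177527  -3.31855049 76.1080228   0.13841946 56.68024427] [1.79626758e+02 7.97109537e-02 1.16115250e+02] [ 0.78899371 -0.16041369  0.05960418] [ 0.08956542  3.67549066 21.40005699]
```

carry_out(linear=[[0, 0, 0], [0, 0, 0], [0, 0, 0.1], [0, 0, 0.1], [0, 0, 0.1], [0, 0, 0]], rotation=[[0, 0, -0.3], [0, 0, 0], [0, 0, 0], [0, 0, 0], [0, 0, 0], [0, 0, 0]], grip=[1, 1, 1, 1, 1, 1])

```text
time: 12.9
ee_pos: [0.5853, -0.0733, 0.0702]
tcp_rot: [179.7, 0.0, 114.0]
wrist_force: [5.3, 2.2, 8.4]
opening: 0.0105
grasp_force: 71.6
```

carry_out(linear=[[0, 0, 0], [0, 0, 0], [0, 0, 0], [0, 0, 0], [0, 0, 0.5], [0, 0, 1], [0, 0, 1], [0, 0, 1], [0, 0, 1], [0, 0, 1], [0, 0, 1], [0, 0, 0]], rotation=[[0, 0, 0], [0, 0, 0], [0, 0, 0], [0, 0, 0], [0, 0, 0], [0, 0, 0], [0, 0, 0], [0, 0, 0], [0, 0, 0], [0, 0, 0], [0, 0, 0], [0, 0, 0]], grip=[0, 0, 0, 0, 0, 0, 0, 0, 0, 0, 0, 0])

```text
time: 14.1
ee_pos: [0.5842, -0.0744, 0.2019]
tcp_rot: [179.8, 0.1, 113.9]
wrist_force: [0.4, 0.1, 1.1]
opening: 0.0433
grasp_force: 0.0
```

Run:
```python
from h import *
import pickle
m=bot.camera_model("wrist"); pickle.dump(m,open("m4.pkl","wb")); im=bot.camera("wrist")
print(bot.get_obs()['ee_pos'])
cv2.imwrite("pics/w4.png",cv2.resize(im,None,fx=1.5,fy=1.5))
```

```text
[ 0.58385946 -0.07436041  0.1999559 ]
```

View pics/w4.png

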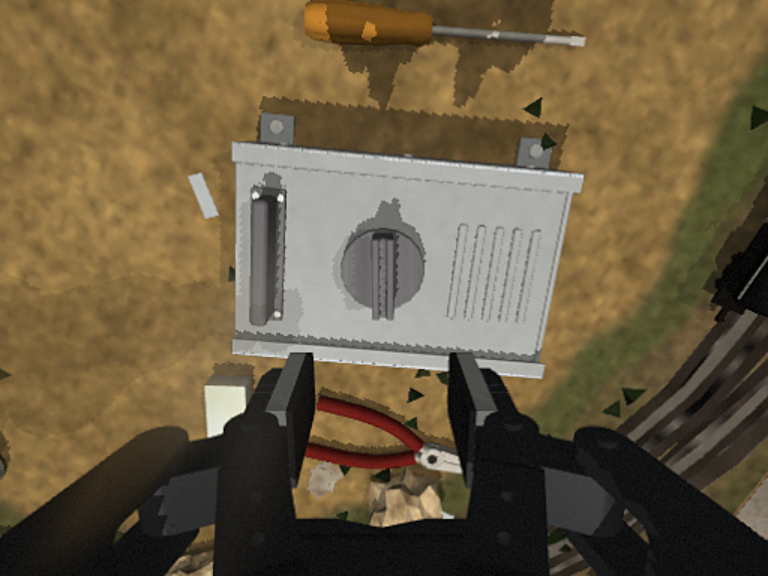

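The wing now lies across the box, along x≈384 from y=240 to y=318. The cover is shut, and the tools and block are where they were. A quick check of the angle and head height follows.

Run:
```python
from h import *
import pickle
m=pickle.load(open("m4.pkl","rb"))
f=lambda x,y,z:ray("wrist",((x+.5)/1.5-.5,(y+.5)/1.5-.5),z,m)
for z in(.0595,.054,.0685): print(z,np.linalg.norm(f(341.5,270,z)-f(425,270,z)))
a,b=f(384,318,.0815),f(383.5,240,.0815);print(np.linalg.norm(a-b),np.degrees(np.arctan2(*(b-a)[1::-1]))-18.65)
a=f(233,353,.053);b=f(233,144,.053);c=f(583,176,.053)
print(np.degrees(np.arctan2(*(b-a)[1::-1]))-90,np.degrees(np.arctan2(*(c-b)[1::-1])))
```

```text
0.0595 0.049091865974182976
0.054 0.05007053921718553
0.0685 0.04749040066745145
0.04420312294103579 95.70794085032963
18.79743676643534 18.813465725967003
```

```bash
python3 -c "
from workcell import bot
print(bot.job_done())"
```

```text
the job is handed in; nothing more can be done
None
```

I handed the job in with the cover pulled shut against its stop, the stud pressed, turned about 84° clockwise and let go, and the tools and block not disturbed; the hand-in gave no verdict, and I judged that the stud had sprung into its catch from its 4.4 mm rise as I eased off, since the picture could not settle its height.

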